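Load sample jars into a flap-covered crate and lock it

TASK

Put the brush that was left on the crate into the steel tray, then stand every tall sample jar upright and fully down in an empty cell of the flap-covered crate, one jar to a cell; some cells already hold a low tin hidden under the flaps, so feel for the empty ones. When all the jars are in, press the lock knob down and turn it clockwise until the red lock arm is fully home at the green mark. Leave the oil bottle and the tape roll where they are.

Things in the scene. Friction and masses are not known exactly. Their poses are not given: they have to be found in the camera images.
- crate: blue sample crate, fixed, 136 x 194 mm, cover at z 44 mm, origin under its middle, z up. Six openings, each 46 mm along crate x and 40 mm along y, closed by two black sprung leaves that fold down when something is pushed in (1 to 4 N in all) and spring back. One or two cells hold a hidden low tin. Beyond its -y end: a grey lock housing 92 x 92 x 42 mm centred at x -20, y -143 mm
- cell_0 (a point): centre of the floor of cell 0 of the crate, 38 mm below its cover (crate x -35, y -62 mm); turned like the crate. If a tin (32 mm across, 22 mm high) is in the cell, a jar pushed in stops hard with its foot about 28 to 34 mm above this point; if empty, it goes down to this point
- cell_1 (a point): centre of the floor of cell 1 of the crate, 38 mm below its cover (crate x -35, y 0 mm); turned like the crate. If a tin (32 mm across, 22 mm high) is in the cell, a jar pushed in stops hard with its foot about 28 to 34 mm above this point; if empty, it goes down to this point
- cell_2 (a point): centre of the floor of cell 2 of the crate, 38 mm below its cover (crate x -35, y 62 mm); turned like the crate. If a tin (32 mm across, 22 mm high) is in the cell, a jar pushed in stops hard with its foot about 28 to 34 mm above this point; if empty, it goes down to this point
- cell_3 (a point): centre of the floor of cell 3 of the crate, 38 mm below its cover (crate x 35, y -62 mm); turned like the crate. If a tin (32 mm across, 22 mm high) is in the cell, a jar pushed in stops hard with its foot about 28 to 34 mm above this point; if empty, it goes down to this point
- cell_4 (a point): centre of the floor of cell 4 of the crate, 38 mm below its cover (crate x 35, y 0 mm); turned like the crate. If a tin (32 mm across, 22 mm high) is in the cell, a jar pushed in stops hard with its foot about 28 to 34 mm above this point; if empty, it goes down to this point
- cell_5 (a point): centre of the floor of cell 5 of the crate, 38 mm below its cover (crate x 35, y 62 mm); turned like the crate. If a tin (32 mm across, 22 mm high) is in the cell, a jar pushed in stops hard with its foot about 28 to 34 mm above this point; if empty, it goes down to this point
- jar_0: amber jar with a white screw cap, standing on the bench at the start, 68 mm high; body 34 mm across up to 55 mm, cap 32 mm across above that; 0.06 kg. Origin at the centre of its underside, z up. Fully down in a cell it stands 30 mm above the crate's cover. There are three or four such jars; an absent one has no pose
- jar_1: amber jar with a white screw cap, standing on the bench at the start, 68 mm high; body 34 mm across up to 55 mm, cap 32 mm across above that; 0.06 kg. Origin at the centre of its underside, z up. Fully down in a cell it stands 30 mm above the crate's cover. There are three or four such jars; an absent one has no pose
- jar_2: amber jar with a white screw cap, standing on the bench at the start, 68 mm high; body 34 mm across up to 55 mm, cap 32 mm across above that; 0.06 kg. Origin at the centre of its underside, z up. Fully down in a cell it stands 30 mm above the crate's cover. There are three or four such jars; an absent one has no pose
- jar_3: amber jar with a white screw cap, standing on the bench at the start, 68 mm high; body 34 mm across up to 55 mm, cap 32 mm across above that; 0.06 kg. Origin at the centre of its underside, z up. Fully down in a cell it stands 30 mm above the crate's cover. There are three or four such jars; an absent one has no pose
- knob_grip (a point): middle of the bar of the black lock knob, 65 mm above the bench; bar 46 mm along this point's x, 14 mm along its y, 22 mm high, on a 60 mm flange whose top is 11 mm below this point. Spins freely while up. About 4 mm down (2 N of spring) the clutch touches; with 8 to 20 N of press it drives the lock arm. No end stops: may be turned in several strokes, lifting between
- lock_arm (a joint): angle of the red lock arm seen under the clear guard beneath the knob, in rad: 0 at the yellow mark (open, arm toward crate -x), 1.5 at its stop at the green mark (locked, arm toward crate +y); it grows as the pressed knob is turned clockwise seen from above and stays where it is left. Only the knob can move it
- brush: wooden parts brush, 193 mm long along its x, 29 mm wide at the black-and-silver head (handle up to 24 mm wide), 14 mm thick, about 0.05 kg, lying flat across the crate's cover at the start. Origin under its middle, z up
- tray: stainless tray, loose, 0.45 kg, 186 mm along its x, 256 mm along its y over the rims, 48 mm high, inside floor 154 x 224 mm at z 2 mm. Origin under its middle
- oil_bottle: white oil bottle with a red spout, 49 mm across, 152 mm high, standing behind the crate; leave alone
- tape_roll: roll of tape, 96 mm across, 25 mm high, lying behind the crate; leave alone
Things that resemble listed ones, but are neither listed nor needed, are in the scene too. Leave any yellow look-alike of the jar_3 alone.

How it is judged:
On the way, in this order (a step that is already met when the one before it is completed fails the run):
1. every jar stands fully down in a cell of its own, with the lock arm still open (((horizontal distance between jar_0 and cell_0 below 0.012 m and z of jar_0 in the frame of crate between 0.002 and 0.012 m) or (horizontal distance between jar_0 and cell_1 below 0.012 m and z of jar_0 in the frame of crate between 0.002 and 0.012 m) or (horizontal distance between jar_0 and cell_2 below 0.012 m and z of jar_0 in the frame of crate between 0.002 and 0.012 m) or (horizontal distance between jar_0 and cell_3 below 0.012 m and z of jar_0 in the frame of crate between 0.002 and 0.012 m) or (horizontal distance between jar_0 and cell_4 below 0.012 m and z of jar_0 in the frame of crate between 0.002 and 0.012 m) or (horizontal distance between jar_0 and cell_5 below 0.012 m and z of jar_0 in the frame of crate between 0.002 and 0.012 m)) and angle between each of jar_0, jar_1, jar_2, jar_3's own z axis and vertical below 0.15 rad and ((horizontal distance between jar_1 and cell_0 below 0.012 m and z of jar_1 in the frame of crate between 0.002 and 0.012 m) or (horizontal distance between jar_1 and cell_1 below 0.012 m and z of jar_1 in the frame of crate between 0.002 and 0.012 m) or (horizontal distance between jar_1 and cell_2 below 0.012 m and z of jar_1 in the frame of crate between 0.002 and 0.012 m) or (horizontal distance between jar_1 and cell_3 below 0.012 m and z of jar_1 in the frame of crate between 0.002 and 0.012 m) or (horizontal distance between jar_1 and cell_4 below 0.012 m and z of jar_1 in the frame of crate between 0.002 and 0.012 m) or (horizontal distance between jar_1 and cell_5 below 0.012 m and z of jar_1 in the frame of crate between 0.002 and 0.012 m)) and ((horizontal distance between jar_2 and cell_0 below 0.012 m and z of jar_2 in the frame of crate between 0.002 and 0.012 m) or (horizontal distance between jar_2 and cell_1 below 0.012 m and z of jar_2 in the frame of crate between 0.002 and 0.012 m) or (horizontal distance between jar_2 and cell_2 below 0.012 m and z of jar_2 in the frame of crate between 0.002 and 0.012 m) or (horizontal distance between jar_2 and cell_3 below 0.012 m and z of jar_2 in the frame of crate between 0.002 and 0.012 m) or (horizontal distance between jar_2 and cell_4 below 0.012 m and z of jar_2 in the frame of crate between 0.002 and 0.012 m) or (horizontal distance between jar_2 and cell_5 below 0.012 m and z of jar_2 in the frame of crate between 0.002 and 0.012 m)) and ((horizontal distance between jar_3 and cell_0 below 0.012 m and z of jar_3 in the frame of crate between 0.002 and 0.012 m) or (horizontal distance between jar_3 and cell_1 below 0.012 m and z of jar_3 in the frame of crate between 0.002 and 0.012 m) or (horizontal distance between jar_3 and cell_2 below 0.012 m and z of jar_3 in the frame of crate between 0.002 and 0.012 m) or (horizontal distance between jar_3 and cell_3 below 0.012 m and z of jar_3 in the frame of crate between 0.002 and 0.012 m) or (horizontal distance between jar_3 and cell_4 below 0.012 m and z of jar_3 in the frame of crate between 0.002 and 0.012 m) or (horizontal distance between jar_3 and cell_5 below 0.012 m and z of jar_3 in the frame of crate between 0.002 and 0.012 m)) and value of joint lock_arm below 0.7 rad), for 0.2 s.
2. the lock arm is home at the green mark (value of joint lock_arm above 1.38 rad), for 0.2 s.
At the end, for the whole second after the job is handed in: every jar stands upright (within 0.15 rad), at rest, in a cell: within 12 mm of the cell's centre and with its foot within 6 mm of the cell floor; the brush lies at rest in the tray with its middle inside the walls and below the rim; the lock arm stands beyond 1.38 rad (((horizontal distance between jar_0 and cell_0 below 0.012 m and z of jar_0 in the frame of crate between 0.002 and 0.012 m) or (horizontal distance between jar_0 and cell_1 below 0.012 m and z of jar_0 in the frame of crate between 0.002 and 0.012 m) or (horizontal distance between jar_0 and cell_2 below 0.012 m and z of jar_0 in the frame of crate between 0.002 and 0.012 m) or (horizontal distance between jar_0 and cell_3 below 0.012 m and z of jar_0 in the frame of crate between 0.002 and 0.012 m) or (horizontal distance between jar_0 and cell_4 below 0.012 m and z of jar_0 in the frame of crate between 0.002 and 0.012 m) or (horizontal distance between jar_0 and cell_5 below 0.012 m and z of jar_0 in the frame of crate between 0.002 and 0.012 m)) and angle between each of jar_0, jar_1, jar_2, jar_3's own z axis and vertical below 0.15 rad and ((horizontal distance between jar_1 and cell_0 below 0.012 m and z of jar_1 in the frame of crate between 0.002 and 0.012 m) or (horizontal distance between jar_1 and cell_1 below 0.012 m and z of jar_1 in the frame of crate between 0.002 and 0.012 m) or (horizontal distance between jar_1 and cell_2 below 0.012 m and z of jar_1 in the frame of crate between 0.002 and 0.012 m) or (horizontal distance between jar_1 and cell_3 below 0.012 m and z of jar_1 in the frame of crate between 0.002 and 0.012 m) or (horizontal distance between jar_1 and cell_4 below 0.012 m and z of jar_1 in the frame of crate between 0.002 and 0.012 m) or (horizontal distance between jar_1 and cell_5 below 0.012 m and z of jar_1 in the frame of crate between 0.002 and 0.012 m)) and ((horizontal distance between jar_2 and cell_0 below 0.012 m and z of jar_2 in the frame of crate between 0.002 and 0.012 m) or (horizontal distance between jar_2 and cell_1 below 0.012 m and z of jar_2 in the frame of crate between 0.002 and 0.012 m) or (horizontal distance between jar_2 and cell_2 below 0.012 m and z of jar_2 in the frame of crate between 0.002 and 0.012 m) or (horizontal distance between jar_2 and cell_3 below 0.012 m and z of jar_2 in the frame of crate between 0.002 and 0.012 m) or (horizontal distance between jar_2 and cell_4 below 0.012 m and z of jar_2 in the frame of crate between 0.002 and 0.012 m) or (horizontal distance between jar_2 and cell_5 below 0.012 m and z of jar_2 in the frame of crate between 0.002 and 0.012 m)) and ((horizontal distance between jar_3 and cell_0 below 0.012 m and z of jar_3 in the frame of crate between 0.002 and 0.012 m) or (horizontal distance between jar_3 and cell_1 below 0.012 m and z of jar_3 in the frame of crate between 0.002 and 0.012 m) or (horizontal distance between jar_3 and cell_2 below 0.012 m and z of jar_3 in the frame of crate between 0.002 and 0.012 m) or (horizontal distance between jar_3 and cell_3 below 0.012 m and z of jar_3 in the frame of crate between 0.002 and 0.012 m) or (horizontal distance between jar_3 and cell_4 below 0.012 m and z of jar_3 in the frame of crate between 0.002 and 0.012 m) or (horizontal distance between jar_3 and cell_5 below 0.012 m and z of jar_3 in the frame of crate between 0.002 and 0.012 m)) and linear speed of each of jar_0, jar_1, jar_2, jar_3, brush below 0.02 m/s and x of brush in the frame of tray between -0.075 and 0.075 m and y of brush in the frame of tray between -0.11 and 0.11 m and z of brush in the frame of tray below 0.035 m and value of joint lock_arm above 1.38 rad); the robot touches nothing.
It fails at once if the oil bottle is pushed more than 40 mm (distance of oil_bottle from where it was at the start of the episode above 0.04 m).
It fails at once if the tape roll is pushed more than 40 mm (distance of tape_roll from where it was at the start of the episode above 0.04 m).
Of tin_0, tin_1, tin_2, tin_3, tin_4, tin_5 only 1 to 2 are there at a start; the rules pass over those that are not, and their reading is None.
Of jar_0, jar_1, jar_2, jar_3 only 3 to 4 are there at a start; the rules pass over those that are not, and their reading is None.
At some moment in a run one of brush, tray may be knocked a few centimetres aside while the robot is not near it.
It also fails if it takes over 208 s, if anything falls off the work surface, if the arm or the gripper's body presses on something with over 40 N, if the wrist force passes 120 N, or if a joint passes its speed limit or range.

ROBOT

A 6-joint arm with a two-finger parallel gripper is mounted at the origin on a cart in front of the work surface, level with it; the furniture and walls round the work are solid. World frame = base frame: x ahead of the robot, y to its left, z up, the work surface at z = 0. Lengths are in m, angles in rad, forces in N, time in s.
With the tool pointing down it reaches from about 0.35 to 0.775 m from the base axis. Payload 7.3 kg.
Tool frame: the origin (TCP) lies on the centre line of the jaws, within the pads' length; the fingertips stand 17 mm ahead of it and the grasp point (between the pads) lies 2 mm behind it; z points along the fingers, y is the line along which they close (so a half turn about z gives the same grasp; the last joint's range is limited). The gripper opens to 92 mm and grips with 3 to 60 N. Pads are 19 mm wide; open, the fingers measure 130 mm over their backs; the gripper's body (75 mm by 190 mm) begins 47 mm behind the grasp point.
Start: joints at [-1.331, 0.342, 1.524, -0, 1.275, -0.146], TCP at [0.198, -0.486, 0.244] pointing down, gripper open.
Joint ranges: [-2.53, 2.53], [-0.77, 2.02], [0.04, 2.7], [-1, 4.14], [0.28, 2.66], [-3.11, 3.11]. Speed limits (rad/s): [2.57, 2.57, 3.14, 3.14, 3.14, 3.14].

INTERFACE

Orientations are given as a rotation vector (axis times angle).
In Python, from plant import state, grab_frame, calibration, sign_off, regions_of gives the robot as it stands.
- The arm moves only by the tool play_rows, never from a script. Its arguments are lists of equal length, an entry for each row: "translation": the shift along the tool's x, y, z in m, a list of three; "turn": the turn about the tool's z in rad. In form: {"translation": [[dx, dy, dz], ...], "turn": [turn, ...]}. A call has 1 to 20 rows; each row shifts and turns the commanded pose from where the row before left it, along the tool's axes as they then stand; what a row does not reach is not made up. A row lasts 1/10 s, in which the tool goes at most 50 mm and 8.59 degrees, less where a joint would pass 70% of its speed; a pose out of reach is approached as far as the arm can. A call is refused whole if a number of a shift passes 0.05 or a number of a turn 0.15, either way. A call with a gripper value outside its range is refused whole. "gripper" is the finger opening in m, from 0 to 0.0918, set as the call begins (left out, the last holds). The fingers move at their own pace and stop on an object; the grip force is fixed at half the most. Time passes only in rows, so rows that do not move let the fingers close. It gives the time, the measured TCP pose, the force, the opening and the grip force at its end, in the units of the state.
- state(): the state, without advancing time (a new reading comes with each control period).
- grab_frame(name): name is "scene" or "top" or "wrist"; returns (picture, depth): 420x560x3 uint8, blue, green, red; 420x560 float32, m along the optical axis (not along the pixel's ray), 0 where there is no reading.
- calibration(name): a dict with "vfov" (degrees; the focal length in pixels is half the picture's height over the tangent of half this angle, whatever the lens; pixels are square), "cx", "cy" (the principal point, pixels), "R" (3x3) and "t" (3): a world point X has camera coordinates R X + t. Camera axes: x right, y down, z forward; pixel columns grow to the right and rows downward; lengths in m; the calibration is good to about 2 mm. A picture is of the moment at which its call begins: read the wrist's pose just before it. calibration takes no time and is no camera call; for the wrist camera it gives the pose at the moment of the call.
- sign_off(): hands the job in; it is judged then, once.
Trained networks look in the newest picture that a camera, given by its name, has taken for a name from the list of things; names that differ only in an ending like _2 or _b are one class to them, and where a whole thing is asked for, a point or a joint stands for the part that bears it (a point fixed in the world has none). Each returns a list of dicts, best first, with "conf" (0 to 1); they miss things now and then, are a little off and sometimes report something else, mostly with a low value. They report only what shows in the picture. A call takes as long as a camera call. They do not tell look-alikes from the thing itself.
- regions_of(thing, camera): "pixels" (420x560 bool, what is visible of it) and "xy" ([column, row] in pixels, amid what is visible of it).
The state is a dict: "clock": time; "joint_pos": joint angles; "qvel": joint speeds; "tau": joint torques, N m; "tcp_pos": TCP position; "tool_rot": TCP orientation; "contact_force": force on the tool from outside, world axes, zero at the start; "moment": the same for the moment, N m; "grip_width": finger opening in m; "gripper_force": force on a finger pad.
Only numpy, scipy, OpenCV 4.12 (cv2) and the standard library are available. Lean on these libraries where they do the work, as an engineer would, in place of code of your own. Each camera call takes 0.05 s, during which the arm holds its last target. There are 200 camera calls.

## Working session

There is one attempt and no reset: what is moved stays moved. The work goes in short steps, Python scripts to look and compute and a tool call to move; the robot and the scene stay as the last step left them, time stands still between calls to the robot, and variables do not carry over. Pictures are saved under pics/ and viewed, at most 14 in all, crops included, and the job is handed in when it is done.

Besides the shell and the picture viewer there is one more tool, called after "Request:" by a JSON object that holds its "fn" and its "kwargs", one argument or row to a line. play_rows: Moves the arm, as the interface text tells. Its arguments: {"type":"object","properties":{"translation":{"type":"array","items":{"type":"array","items":{"type":"number"}}},"turn":{"type":"array","items":{"type":"number"}},"gripper":{"type":"number"}},"required":["translation","turn"]}

```bash
mkdir -p pics
cat > h.py <<'E'
import numpy as np, cv2
from plant import *
def K(c): return 210/np.tan(np.radians(c["vfov"])/2)
def cloud(d,c):
    f=K(c); v,u=np.mgrid[0:420,0:560]
    P=np.stack([(u-c["cx"])/f*d,(v-c["cy"])/f*d,d],-1)
    return (P-np.array(c["t"]))@np.array(c["R"])
E
python3 - <<'E'
from h import *
s=state(); print(s["clock"],s["tcp_pos"],s["tool_rot"],s["contact_force"])
for n in ["scene","top"]:
    c=calibration(n); im,d=grab_frame(n); cv2.imwrite(f"pics/{n}0.png",im); W=cloud(d,c); np.save(f"{n}.npy",W)
    print(n,c["vfov"],c["cx"],c["cy"],-np.array(c["R"]).T@np.array(c["t"]))
    for t in ["crate","jar_0","knob_grip","lock_arm","brush","tray","oil_bottle","tape_roll"]:
        for r in regions_of(t,n)[:7]:
            m=r["pixels"]&(d>0); p=W[m]; print(t,round(r["conf"],2),np.round(r["xy"]),m.sum(),np.median(p,0).round(3) if len(p) else "",np.percentile(p,2,0).round(3),np.percentile(p,98,0).round(3))
E
```

```text
0.0 [ 0.19748735 -0.48601358  0.24306786] [-3.08183501e+00 -6.01987330e-01  1.20214377e-04] [ 0.26128291 -0.98385381  0.16299909]
scene 56.532608853652725 278.74138317367886 213.71923638707835 [0.34369986 0.58834454 0.8045987 ]
crate 0.74 [304. 238.] 4059 [0.529 0.022 0.044] [ 0.466 -0.148  0.008] [0.608 0.128 0.072]
jar_0 0.85 [245. 234.] 291 [0.673 0.072 0.051] [0.662 0.051 0.01 ] [0.689 0.079 0.071]
jar_0 0.78 [274. 390.] 448 [0.444 0.37  0.067] [0.431 0.35  0.004] [0.46  0.38  0.071]
jar_0 0.71 [222. 254.] 373 [0.686 0.148 0.049] [0.675 0.098 0.   ] [0.728 0.157 0.071]
jar_0 0.59 [295. 320.] 424 [0.46  0.228 0.053] [0.446 0.19  0.001] [0.478 0.236 0.071]
knob_grip 0.69 [318. 203.] 282 [ 0.545 -0.112  0.058] [ 0.522 -0.132  0.052] [ 0.57  -0.092  0.079]
lock_arm 0.74 [295. 247.] 616 [0.546 0.055 0.057] [ 0.535 -0.058  0.047] [0.56  0.122 0.061]
brush 0.61 [295. 247.] 584 [0.546 0.055 0.057] [ 0.535 -0.06   0.051] [0.559 0.122 0.061]
tray 0.85 [370. 155.] 3474 [ 0.476 -0.399  0.012] [ 0.386 -0.495  0.   ] [ 0.56  -0.25   0.052]
oil_bottle 0.83 [220. 212.] 278 [0.761 0.034 0.037] [0
[... 644 characters left out ...]
 0.202 0.009] [0.474 0.231 0.075]
knob_grip 0.86 [324. 239.] 412 [ 0.546 -0.118  0.055] [ 0.52  -0.145  0.048] [ 0.573 -0.093  0.079]
brush 0.97 [262. 238.] 685 [0.546 0.037 0.055] [ 0.534 -0.064  0.042] [0.56  0.119 0.063]
brush 0.63 [140. 277.] 193 [0.447 0.356 0.066] [0.432 0.347 0.011] [0.461 0.377 0.073]
tray 0.61 [421. 263.] 7033 [ 0.474 -0.385  0.004] [ 0.384 -0.496 -0.004] [ 0.559 -0.253  0.052]
oil_bottle 0.74 [271. 153.] 377 [0.765 0.016 0.086] [ 0.753 -0.006  0.011] [0.789 0.039 0.139]
oil_bottle 0.53 [282. 243.] 4649 [ 0.534 -0.013  0.043] [ 0.467 -0.157  0.004] [0.611 0.116 0.069]
tape_roll 0.59 [306. 166.] 562 [ 0.774 -0.098  0.023] [ 0.73  -0.144 -0.001] [ 0.821 -0.054  0.03 ]
```

Run:
```python
import cv2
a=cv2.imread("pics/top0.png")
cv2.imwrite("pics/top0b.png",cv2.resize(a[130:330,100:500],None,fx=2,fy=2,interpolation=cv2.INTER_CUBIC))
b=cv2.imread("pics/scene0.png")
cv2.imwrite("pics/scene0b.png",cv2.resize(b[110:420,180:480],None,fx=1.9,fy=1.9,interpolation=cv2.INTER_CUBIC))
```

```text
(no output)
```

View pics/top0b.png

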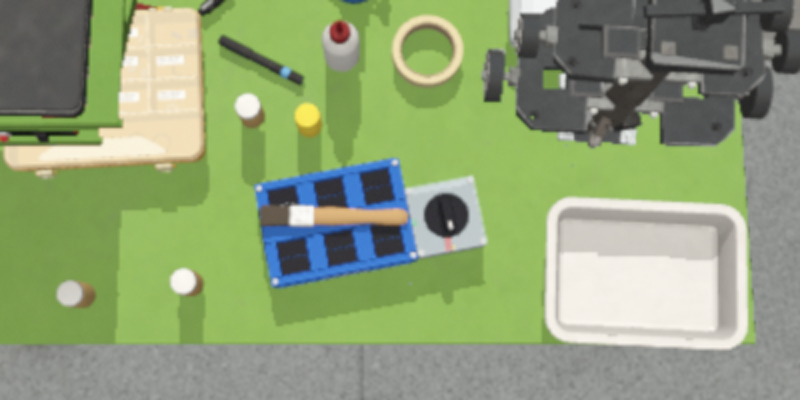

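View pics/scene0b.png

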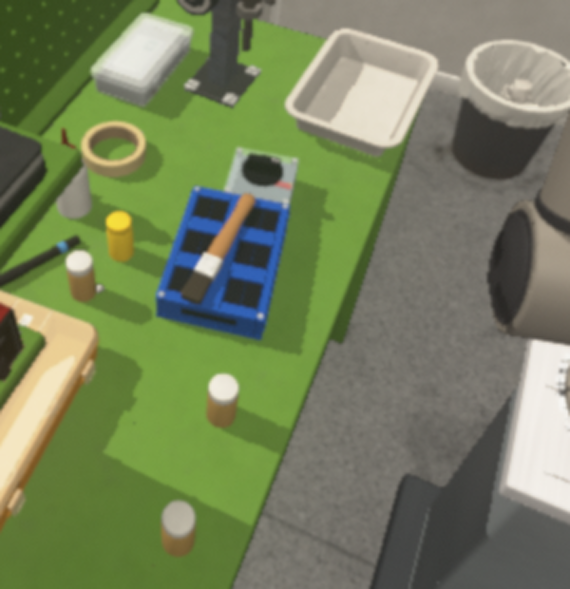

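The top picture shows three amber jars with white caps, in crop coordinates at (247,108), (184,282) and (70,293). The yellow look-alike is at (308,118). The crate has the brush across it at (335,215), and the knob is at (447,215) with the red arm pointing down, which is crate -x. The tray is at (645,272). The scene view shows the same layout.

```bash
cat >> h.py <<'E'
from scipy.spatial.transform import Rotation as Ro
def plan(x,y,z,yaw=None):
    """yaw = world angle of tool y line (mod pi); turn first, then shift in tool axes"""
    s=state(); R=Ro.from_rotvec(s["tool_rot"]).as_matrix(); t=0
    if yaw is not None:
        a=np.arctan2(R[1,1],R[0,1]); t=-((yaw-a+np.pi/2)%np.pi-np.pi/2)
    Rn=R@Ro.from_rotvec([0,0,t]).as_matrix()
    print("turn",round(t,3),"shift",np.round(Rn.T@(np.array([x,y,z])-s["tcp_pos"]),4),"q6",round(s["joint_pos"][5],2),"F",np.round(s["contact_force"],1),"tcp",np.round(s["tcp_pos"],4),"w",round(s["grip_width"],4),"t",round(s["clock"],1))
E
python3 - <<'E'
from h import *
for n in ["top","scene"]:
    W=np.load(n+".npy"); im=cv2.imread(f"pics/{n}0.png").astype(int); hsv=cv2.cvtColor(im.astype(np.uint8),cv2.COLOR_BGR2HSV)
    Z=W[...,2]; X=W[...,0]; Y=W[...,1]
    near=(X>.42)&(X<.66)&(Y>-.2)&(Y<.16)
    blue=near&(hsv[...,0]>100)&(hsv[...,0]<125)&(hsv[...,1]>120)&(Z>.034)&(Z<.054)
    p=W[blue][:,:2].astype(np.float32)
    print(n,"crate",cv2.minAreaRect(p*1000),W[blue][:,2].mean())
    top=(Z>.069)&near&(Y<-.05); q=W[top][:,:2].astype(np.float32); print("knob",len(q),cv2.minAreaRect(q*1000) if len(q)>3 else "")
    b=(Z>.049)&(Z<.067)&near&~blue&(hsv[...,1]>20)&(abs(X-.547)<.04)&(Y>-.075); q=W[b][:,:2].astype(np.float32); print("brush",len(q),cv2.minAreaRect(q*1000))
    for jx,jy in [(.446,.36),(.459,.216),(.685,.138)]:
        m=(abs(X-jx)<.03)&(abs(Y-jy)<.03)&(Z>.06)&(Z<.08); q=W[m][:,:2].astype(np.float32)
        print("jar",len(q),np.round(cv2.minEnclosingCircle(q*1000),1) if 0 else cv2.minEnclosingCircle(q*1000), W[m][:,2].max())
    m=(Z>.04)&(Z<.056)&(Y<-.2)&(X<.6)&(X>.3); print("tray",cv2.minAreaRect(W[m][:,:2].astype(np.float32)*1000))
plan(.546,.03,.15,0)
E
```

```text
top crate ((539.0181884765625, 26.49559783935547), (137.4201202392578, 193.19154357910156), 10.719096183776855) 0.04340454663497591
knob 433 ((592.9732666015625, -156.6243896484375), (67.94477844238281, 154.82229614257812), 68.90982055664062)
brush 507 ((543.690185546875, 27.715927124023438), (207.3498992919922, 48.81712341308594), 80.61731719970703)
jar 134 ((446.839599609375, 363.87957763671875), 16.750431060791016) 0.07588144928274747
jar 126 ((461.5032653808594, 218.72459411621094), 15.699504852294922) 0.07623873316595503
jar 116 ((690.23486328125, 140.36549377441406), 16.32279396057129) 0.07582698892096291
tray ((472.0340270996094, -375.5545654296875), (258.9187927246094, 186.08377075195312), 86.91797637939453)
scene crate ((539.6910400390625, 26.467620849609375), (136.51461791992188, 194.17149353027344), 10.56477165222168) 0.04411699521823057
knob 455 ((593.4892578125, -154.40078735351562), (68.79940795898438, 156.37564086914062), 68.1383056640625)
brush 512 ((546.5083618164062, 32.85084533691406), (199.11270141601562, 48.177894592285156), 81.8235855102539)
jar 263 ((447.64697265625, 363.4720764160156), 16.16245460510254) 0.0725928499238177
jar 195 ((462.98272705078125, 219.13369750976562), 16.417390823364258) 0.07192154970414671
jar 141 ((691.1903686523438, 139.8229522705078), 16.886451721191406) 0.07170047652343785
tray ((435.292236328125, -931.443603515625), (298.6530456542969, 1376.1387939453125), 1.2832379341125488)
turn -1.185 shift [0.5164 0.3484 0.0937] q6 -0.15 F [ 0.1  0.2 -0.4] tcp [ 0.1976 -0.4864  0.2438] w 0.092 t 0.9
```

Request:
{"fn": "play_rows", "kwargs": {
  "translation": [
    [0, 0, 0],
    [0, 0, 0],
    [0, 0, 0],
    [0, 0, 0],
    [0, 0, 0],
    [0, 0, 0],
    [0, 0, 0],
    [0, 0, 0]
  ],
  "turn": [-0.148, -0.148, -0.148, -0.148, -0.148, -0.148, -0.148, -0.148],
  "gripper": 0.06
}}

```text
clock: 1.7
tcp_pos: [0.1976, -0.4864, 0.2437]
tool_rot: [2.216, 2.227, -0.0]
contact_force: [-0.6, -0.6, 0.8]
grip_width: 0.0604
gripper_force: 0.0
```

Request:
{"fn": "play_rows", "kwargs": {
  "translation": [
    [0.037, 0.025, 0.004],
    [0.037, 0.025, 0.004],
    [0.037, 0.025, 0.004],
    [0.037, 0.025, 0.004],
    [0.037, 0.025, 0.004],
    [0.037, 0.025, 0.004],
    [0.037, 0.025, 0.004],
    [0.037, 0.025, 0.004],
    [0.037, 0.025, 0.004],
    [0.037, 0.025, 0.004],
    [0.037, 0.025, 0.004],
    [0.037, 0.025, 0.004],
    [0.037, 0.025, 0.004],
    [0.037, 0.025, 0.004],
    [0, 0, 0]
  ],
  "turn": [0, 0, 0, 0, 0, 0, 0, 0, 0, 0, 0, 0, 0, 0, 0]
}}

```text
clock: 3.2
tcp_pos: [0.55, 0.0354, 0.1869]
tool_rot: [-2.217, -2.225, -0.002]
contact_force: [-0.4, -0.9, -0.2]
grip_width: 0.0598
gripper_force: 0.0
```

Run:
```python
from h import *
c=calibration("wrist"); im,d=grab_frame("wrist"); cv2.imwrite("pics/w1.png",im); W=cloud(d,c)
for t in ["brush","knob_grip"]:
    for r in regions_of(t,"wrist")[:2]:
        m=r["pixels"]&(d>0); p=W[m]
        if t=="brush": p=p[(p[:,2]>.049)]
        else: p=p[p[:,2]>.069]
        if len(p)>5: print(t,r["conf"],cv2.minAreaRect(p[:,:2].astype(np.float32)*1000),np.median(p,0),p[:,2].max())
plan(.546,.03,.063,0)
```

```text
brush 0.71 ((547.8259887695312, 29.373489379882812), (27.39646339416504, 189.59251403808594), 0.28476470708847046) [0.54700709 0.06291241 0.05605746] 0.060821188862928276
turn -0.0 shift [-0.0011 -0.0016  0.1244] q6 -0.08 F [ 0.1 -0.4  0. ] tcp [0.5477 0.0312 0.1874] w 0.0601 t 3.4
```

View pics/w1.png

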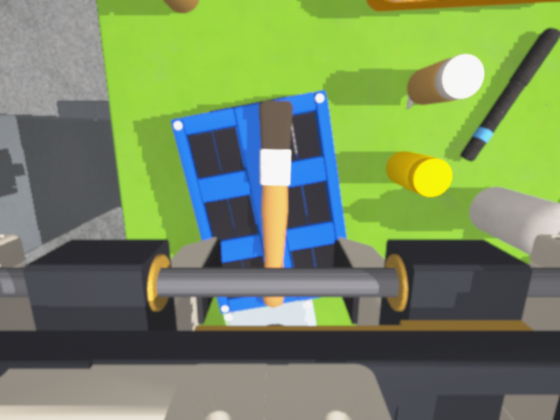

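The wrist view shows the brush running straight along y, from (277,105) to (272,300) in pixels, and centred between the fingers. Next I descend and grip it.

Request:
{"fn": "play_rows", "kwargs": {
  "translation": [
    [0, 0, 0.03],
    [0, 0, 0.03],
    [0, 0, 0.03],
    [0, 0, 0.02],
    [0, 0, 0.008],
    [0, 0, 0.006],
    [0, 0, 0]
  ],
  "turn": [0, 0, 0, 0, 0, 0, 0]
}}

```text
clock: 4.05
tcp_pos: [0.5482, 0.0306, 0.064]
tool_rot: [2.223, 2.219, 0.0]
contact_force: [0.6, 0.4, -0.9]
grip_width: 0.0601
gripper_force: 0.0
```

Request:
{"fn": "play_rows", "kwargs": {
  "translation": [
    [0, 0, 0],
    [0, 0, 0],
    [0, 0, 0],
    [0, 0, 0],
    [0, 0, 0],
    [0, 0, 0],
    [0, 0, 0],
    [0, 0, 0]
  ],
  "turn": [0, 0, 0, 0, 0, 0, 0, 0],
  "gripper": 0.005
}}

```text
clock: 4.85
tcp_pos: [0.5482, 0.0313, 0.0639]
tool_rot: [2.222, 2.22, 0.0]
contact_force: [-0.6, -0.2, 2.9]
grip_width: 0.0224
gripper_force: 30.0
```

Request:
{"fn": "play_rows", "kwargs": {
  "translation": [
    [0, 0, -0.02],
    [0, 0, -0.04],
    [0, 0, -0.04],
    [0, 0, -0.03],
    [0, 0, 0]
  ],
  "turn": [0, 0, 0, 0, 0]
}}

```text
clock: 5.35
tcp_pos: [0.5503, 0.0311, 0.1981]
tool_rot: [2.218, 2.216, 0.009]
contact_force: [0.7, 0.5, -0.5]
grip_width: 0.0221
gripper_force: 30.0
```

Run:
```python
from h import *
n="top"; c=calibration(n); im,d=grab_frame(n); W=cloud(d,c); Z=W[...,2];X=W[...,0];Y=W[...,1]
r=regions_of("tray",n)[0]
m=r["pixels"]&(Z>.04)&(Z<.056)&(Y<-.2)&(X<.6)&(X>.3); print("tray",cv2.minAreaRect(W[m][:,:2].astype(np.float32)*1000))
plan(.472,-.375,.19)
```

```text
tray ((472.12103271484375, -375.79693603515625), (257.2723693847656, 185.94606018066406), 86.8530502319336)
turn 0 shift [-0.4063 -0.0756  0.0038] q6 -0.08 F [-0.4  0.  -0.7] tcp [0.5481 0.0312 0.1938] w 0.0227 t 5.5
```

Request:
{"fn": "play_rows", "kwargs": {
  "translation": [
    [-0.02, -0.0036, 0],
    [-0.039, -0.0072, 0],
    [-0.039, -0.0072, 0],
    [-0.039, -0.0072, 0],
    [-0.039, -0.0072, 0],
    [-0.039, -0.0072, 0],
    [-0.039, -0.0072, 0],
    [-0.039, -0.0072, 0],
    [-0.039, -0.0072, 0],
    [-0.039, -0.0072, 0],
    [-0.035, -0.0072, 0],
    [0, 0, 0],
    [0, 0, 0.03],
    [0, 0, 0.04],
    [0, 0, 0.04],
    [0, 0, 0.03],
    [0, 0, 0.015],
    [0, 0, 0]
  ],
  "turn": [0, 0, 0, 0, 0, 0, 0, 0, 0, 0, 0, 0, 0, 0, 0, 0, 0, 0]
}}

```text
clock: 7.25
tcp_pos: [0.4702, -0.372, 0.0346]
tool_rot: [-2.216, -2.215, -0.0]
contact_force: [0.2, 0.4, -1.0]
grip_width: 0.0224
gripper_force: 30.0
```

Run:
```python
from h import *
n="top"; c=calibration(n); im,d=grab_frame(n); W=cloud(d,c); Z=W[...,2];X=W[...,0];Y=W[...,1]
for r in regions_of("tray",n)[:1]:
  m=r["pixels"]&(Z>.04)&(Z<.056)&(Y<-.2)&(X<.6)&(X>.3); print("tray",cv2.minAreaRect(W[m][:,:2].astype(np.float32)*1000))
plan(.472,-.375,.027)
```

```text
tray ((480.88018798828125, -283.9287109375), (92.6917953491211, 192.6172332763672), 76.58384704589844)
turn 0 shift [-0.0011  0.0001  0.0111] q6 -0.8 F [ 0.3 -0.2 -0. ] tcp [ 0.4719 -0.374   0.0381] w 0.0221 t 7.3
```

Request:
{"fn": "play_rows", "kwargs": {
  "translation": [
    [0, 0, 0.01],
    [0, 0, 0],
    [0, 0, 0]
  ],
  "turn": [0, 0, 0]
}}

```text
clock: 7.65
tcp_pos: [0.4721, -0.3747, 0.029]
tool_rot: [2.222, 2.22, -0.0]
contact_force: [-0.2, -0.9, -0.0]
grip_width: 0.0223
gripper_force: 30.0
```

Request:
{"fn": "play_rows", "kwargs": {
  "translation": [
    [0, 0, 0],
    [0, 0, 0],
    [0, 0, 0],
    [0, 0, 0],
    [0, 0, 0],
    [0, 0, -0.03],
    [0, 0, -0.04],
    [0, 0, -0.04],
    [0, 0, -0.04],
    [0, 0, -0.02],
    [0, 0, 0]
  ],
  "turn": [0, 0, 0, 0, 0, 0, 0, 0, 0, 0, 0],
  "gripper": 0.06
}}

```text
clock: 8.75
tcp_pos: [0.4733, -0.3758, 0.2025]
tool_rot: [2.217, 2.215, -0.0]
contact_force: [0.4, -0.6, -0.4]
grip_width: 0.0601
gripper_force: 0.0
```

Run:
```python
from h import *
c=calibration("wrist"); im,d=grab_frame("wrist"); cv2.imwrite("pics/w2.png",im); W=cloud(d,c)
for r in regions_of("brush","wrist")[:2]:
    p=W[r["pixels"]&(d>0)]; print(r["conf"],np.percentile(p,2,0).round(3),np.percentile(p,98,0).round(3),np.median(p,0).round(3))
plan(.4622,.2189,.16,np.pi/2)
```

```text
0.81 [ 0.46  -0.458  0.01 ] [ 0.484 -0.284  0.017] [ 0.472 -0.352  0.014]
turn 1.57 shift [-0.0096 -0.5934  0.0384] q6 -0.8 F [ 0.1  0.4 -0.4] tcp [ 0.4719 -0.3745  0.1983] w 0.0602 t 8.8
```

Request:
{"fn": "play_rows", "kwargs": {
  "translation": [
    [0, 0, 0],
    [0, 0, 0],
    [0, 0, 0]
  ],
  "turn": [-0.062, -0.062, -0.062]
}}

```text
clock: 9.15
tcp_pos: [0.4714, -0.374, 0.1963]
tool_rot: [-2.001, -2.417, -0.001]
contact_force: [0.9, 0.2, 0.8]
grip_width: 0.0598
gripper_force: 0.0
```

Run:
```python
from h import *
plan(.4622,.2189,.18,.186)
W=np.load("top.npy"); m=(abs(W[...,0]-.69)<.12)&(abs(W[...,1]-.14)<.09)&(W[...,2]>.09); print(m.sum(), W[m].min(0) if m.any() else "")
```

```text
turn 0.002 shift [0.5843 0.1007 0.018 ] q6 -0.99 F [0.9 0.2 0.8] tcp [ 0.4714 -0.374   0.1963] w 0.0598 t 9.2
0
```

Request:
{"fn": "play_rows", "kwargs": {
  "translation": [
    [0.0195, 0.0036, 0],
    [0.0385, 0.0066, 0.001],
    [0.0385, 0.0066, 0.001],
    [0.0385, 0.0066, 0.001],
    [0.0385, 0.0066, 0.001],
    [0.0385, 0.0066, 0.001],
    [0.0385, 0.0066, 0.001],
    [0.0385, 0.0066, 0.001],
    [0.0385, 0.0066, 0.001],
    [0.0385, 0.0066, 0.001],
    [0.0385, 0.0066, 0.001],
    [0.0385, 0.0066, 0.001],
    [0.0385, 0.0066, 0.001],
    [0.0385, 0.0066, 0.001],
    [0.0385, 0.0066, 0.001],
    [0.026, 0.0047, 0.004],
    [0, 0, 0]
  ],
  "turn": [0, 0, 0, 0, 0, 0, 0, 0, 0, 0, 0, 0, 0, 0, 0, 0, 0]
}}

```text
clock: 10.85
tcp_pos: [0.462, 0.2208, 0.1783]
tool_rot: [-2.001, -2.419, 0.005]
contact_force: [0.1, 0.1, -0.5]
grip_width: 0.0598
gripper_force: 0.0
```

```bash
cat > jars.py <<'E'
from h import *
c=calibration("wrist"); im,d=grab_frame("wrist"); W=cloud(d,c)
for r in regions_of("jar_0","wrist")[:4]:
    p=W[r["pixels"]&(d>0)]; p=p[p[:,2]>.058]
    if len(p)>5: print(round(r["conf"],2),np.round(r["xy"]),cv2.minEnclosingCircle(p[:,:2].astype(np.float32)*1000),len(p))
E
python3 jars.py; python3 -c "
from h import *
plan(.4622,.2189,.06,.186)"
```

```text
0.72 [276. 203.] ((461.7191467285156, 221.0193328857422), 15.788722038269043) 1119
0.67 [293.  24.] ((447.014892578125, 364.5401611328125), 15.711286544799805) 1578
turn 0.001 shift [0.0008 0.0002 0.119 ] q6 0.1 F [ 0.2 -0.3 -0.1] tcp [0.4625 0.2182 0.179 ] w 0.0601 t 10.9
```

Request:
{"fn": "play_rows", "kwargs": {
  "translation": [
    [0.002, 0, 0.03],
    [0, 0, 0.04],
    [0, 0, 0.03],
    [0, 0, 0.019],
    [0, 0, 0]
  ],
  "turn": [0, 0, 0, 0, 0]
}}

```text
clock: 11.45
tcp_pos: [0.4613, 0.2182, 0.0589]
tool_rot: [-2.007, -2.413, 0.009]
contact_force: [-1.0, 0.5, -0.4]
grip_width: 0.0601
gripper_force: 0.0
```

Request:
{"fn": "play_rows", "kwargs": {
  "translation": [
    [0, 0, 0],
    [0, 0, 0],
    [0, 0, 0],
    [0, 0, 0],
    [0, 0, 0],
    [0, 0, 0]
  ],
  "turn": [0, 0, 0, 0, 0, 0],
  "gripper": 0.02
}}

```text
clock: 12.05
tcp_pos: [0.4637, 0.2205, 0.0626]
tool_rot: [2.006, 2.417, 0.002]
contact_force: [-0.7, -0.5, 7.2]
grip_width: 0.033
gripper_force: 30.0
```

Request:
{"fn": "play_rows", "kwargs": {
  "translation": [
    [0, 0, -0.02],
    [0, 0, -0.03],
    [0, 0, -0.025],
    [0, 0, 0]
  ],
  "turn": [0, 0, 0, 0]
}}

```text
clock: 12.45
tcp_pos: [0.465, 0.221, 0.1398]
tool_rot: [2.004, 2.415, 0.008]
contact_force: [-0.3, 0.2, -0.1]
grip_width: 0.0324
gripper_force: 30.0
```

```bash
cat >> h.py <<'E'
def cell(i):
    x=[-.035,.035][i//3]; y=[-.062,0,.062][i%3]; a=.1855
    return .5394+x*np.cos(a)-y*np.sin(a), .0265+x*np.sin(a)+y*np.cos(a)
E
python3 -c "
from h import *
for i in range(6): print(i,np.round(cell(i),4))
plan(*cell(2),.13,.186)"
```

```text
0 [ 0.5164 -0.0409]
1 [0.505 0.02 ]
2 [0.4936 0.081 ]
3 [ 0.5852 -0.028 ]
4 [0.5738 0.033 ]
5 [0.5624 0.0939]
turn -0.001 shift [-0.1429  0.0021  0.0098] q6 0.11 F [-0.3  0.2 -0.1] tcp [0.465  0.221  0.1398] w 0.0324 t 12.4
```

Run:
```python
from h import *
s=state();print(s["tcp_pos"])
for n in ["scene"]:
    c=calibration(n); im,d=grab_frame(n); W=cloud(d,c)
    for r in regions_of("jar_0",n)[:4]:
        p=W[r["pixels"]&(d>0)]; print(round(r["conf"],2),r["xy"],np.percentile(p,[3,50,97],0).round(3).tolist())
    cv2.imwrite("pics/s2.png",cv2.resize(im[160:380,200:480],None,fx=2.5,fy=2.5))
s=state();print(s["tcp_pos"],s["contact_force"])
```

```text
[0.46497628 0.22098348 0.13984662]
0.91 [274.9, 390.8] [[0.431, 0.352, 0.01], [0.444, 0.371, 0.067], [0.459, 0.38, 0.071]]
0.69 [297.0, 303.5] [[0.448, 0.219, 0.083], [0.461, 0.232, 0.127], [0.477, 0.237, 0.148]]
0.66 [242.4, 233.9] [[0.662, 0.05, 0.005], [0.673, 0.071, 0.051], [0.692, 0.078, 0.07]]
0.58 [221.6, 255.5] [[0.675, 0.12, 0.002], [0.685, 0.148, 0.05], [0.706, 0.157, 0.071]]
[0.46307764 0.2203438  0.13672076] [-0.08208408 -0.08771796 -1.63032774]
```

View pics/s2.png

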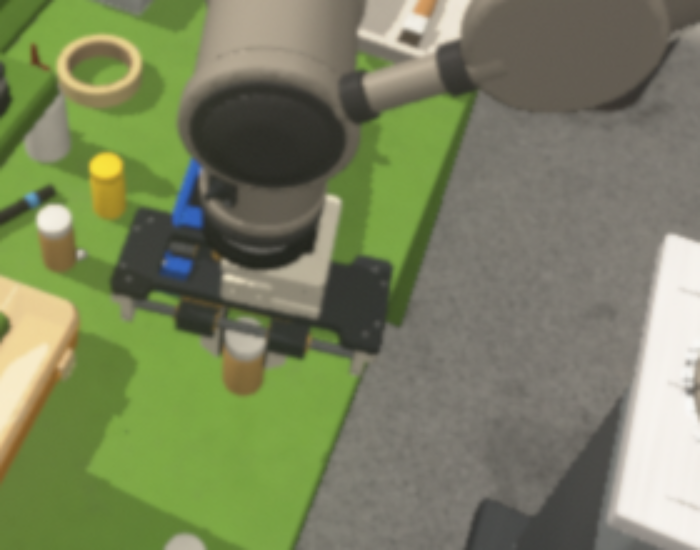

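The jar hangs upright in the jaws at (243,365) in the crop, and the brush is visible in the tray. I now move over cell 2.

Request:
{"fn": "play_rows", "kwargs": {
  "translation": [
    [-0.02, 0, 0],
    [-0.03, 0.001, 0],
    [-0.03, 0.001, 0],
    [-0.03, 0.001, 0],
    [-0.02, 0, 0],
    [-0.012, 0, 0],
    [0, 0, 0],
    [0, 0, 0]
  ],
  "turn": [0, 0, 0, 0, 0, 0, 0, 0]
}}

```text
clock: 13.35
tcp_pos: [0.4918, 0.0817, 0.1361]
tool_rot: [-2.006, -2.416, 0.001]
contact_force: [-1.2, -0.1, -0.2]
grip_width: 0.0329
gripper_force: 30.0
```

```bash
cat > pc.py <<'E'
import sys
from h import *
# plan over a cell, printing several readings (camera call advances time)
i=int(sys.argv[1]); z=float(sys.argv[2])
for k in range(3): plan(*cell(i),z,.186); grab_frame("wrist")
E
python3 pc.py 2 .068
```

```text
turn -0.001 shift [-0.0011  0.0017  0.0681] q6 -0.17 F [-1.2 -0.1 -0.2] tcp [0.4918 0.0817 0.1361] w 0.0329 t 13.3
turn -0.001 shift [-0.0014  0.0016  0.0683] q6 -0.17 F [-0.   0.5  0.1] tcp [0.4918 0.0821 0.1363] w 0.0328 t 13.4
turn -0.0 shift [-0.0015  0.0015  0.0684] q6 -0.17 F [ 1.1  0.2 -0.7] tcp [0.4919 0.0822 0.1364] w 0.033 t 13.4
```

Request:
{"fn": "play_rows", "kwargs": {
  "translation": [
    [-0.001, 0.0015, 0.015],
    [0, 0, 0.015],
    [0, 0, 0.008],
    [0, 0, 0.004],
    [0, 0, 0.003],
    [0, 0, 0.002],
    [0, 0, 0.002],
    [0, 0, 0]
  ],
  "turn": [0, 0, 0, 0, 0, 0, 0, 0]
}}

```text
clock: 14.3
tcp_pos: [0.4938, 0.0806, 0.0876]
tool_rot: [-2.007, -2.417, 0.0]
contact_force: [-0.7, -0.6, -1.1]
grip_width: 0.033
gripper_force: 30.0
```

```bash
python3 pc.py 2 .068
```

```text
turn -0.001 shift [ 0.0005 -0.0001  0.0196] q6 -0.18 F [-0.7 -0.6 -1.1] tcp [0.4938 0.0806 0.0876] w 0.033 t 14.3
turn -0.001 shift [ 0.0005 -0.0001  0.0197] q6 -0.18 F [ 0.1 -0.6 -0.5] tcp [0.4938 0.0805 0.0877] w 0.0329 t 14.3
turn -0.001 shift [ 0.0005 -0.0002  0.0197] q6 -0.18 F [-0.4 -0.5 -0.9] tcp [0.4938 0.0806 0.0877] w 0.033 t 14.4
```

Request:
{"fn": "play_rows", "kwargs": {
  "translation": [
    [0, 0, 0.004],
    [0, 0, 0.004],
    [0, 0, 0.004],
    [0, 0, 0.002],
    [0, 0, 0]
  ],
  "turn": [0, 0, 0, 0, 0]
}}

```text
clock: 14.95
tcp_pos: [0.4936, 0.0806, 0.0732]
tool_rot: [-2.006, -2.417, 0.001]
contact_force: [-0.0, -0.5, -0.2]
grip_width: 0.0332
gripper_force: 30.0
```

Request:
{"fn": "play_rows", "kwargs": {
  "translation": [
    [0, 0, 0.003],
    [0, 0, 0.002],
    [0, 0, 0]
  ],
  "turn": [0, 0, 0]
}}

```text
clock: 15.25
tcp_pos: [0.494, 0.0805, 0.0687]
tool_rot: [2.007, 2.417, -0.0]
contact_force: [0.3, -0.2, -0.2]
grip_width: 0.0329
gripper_force: 30.0
```

Request:
{"fn": "play_rows", "kwargs": {
  "translation": [
    [0, 0, 0.001],
    [0, 0, 0.001],
    [0, 0, 0]
  ],
  "turn": [0, 0, 0]
}}

```text
clock: 15.55
tcp_pos: [0.4941, 0.0805, 0.0684]
tool_rot: [2.006, 2.417, 0.001]
contact_force: [-5.4, -0.7, 18.9]
grip_width: 0.0333
gripper_force: 30.1
```

Request:
{"fn": "play_rows", "kwargs": {
  "translation": [
    [0, 0, 0.001],
    [0, 0, 0.001],
    [0, 0, 0]
  ],
  "turn": [0, 0, 0]
}}

```text
clock: 15.85
tcp_pos: [0.4941, 0.0805, 0.0682]
tool_rot: [2.005, 2.416, 0.002]
contact_force: [-11.3, -0.9, 35.7]
grip_width: 0.0331
gripper_force: 30.3
```

Request:
{"fn": "play_rows", "kwargs": {
  "translation": [
    [0, 0, -0.002],
    [0, 0, 0]
  ],
  "turn": [0, 0]
}}

```text
clock: 16.05
tcp_pos: [0.4941, 0.0805, 0.0684]
tool_rot: [2.006, 2.416, 0.001]
contact_force: [-4.5, -1.7, 17.7]
grip_width: 0.033
gripper_force: 30.1
```

Request:
{"fn": "play_rows", "kwargs": {
  "translation": [
    [0, 0, 0],
    [0, 0, 0],
    [0, 0, 0],
    [0, 0, 0],
    [0, 0, -0.03],
    [0, 0, -0.04],
    [0, 0, -0.04],
    [0, 0, 0]
  ],
  "turn": [0, 0, 0, 0, 0, 0, 0, 0],
  "gripper": 0.055
}}

```text
clock: 16.85
tcp_pos: [0.4968, 0.0807, 0.1816]
tool_rot: [2.002, 2.411, 0.01]
contact_force: [-1.0, -1.0, 0.2]
grip_width: 0.0552
gripper_force: 0.0
```

```bash
python3 jars.py; python3 -c "
from h import *
print(cell(2)); plan(.4472,.364,.18,.186)"
```

```text
0.79 [268. 204.] ((491.9041442871094, 80.95420837402344), 16.08762550354004) 1227
0.62 [499. 176.] ((690.33349609375, 140.84780883789062), 16.6806583404541) 1426
(np.float64(0.4935652999168377), np.float64(0.0809810083266321))
turn -0.001 shift [ 0.2872  0.0063 -0.003 ] q6 -0.18 F [-0.3 -0.2  0.4] tcp [0.4941 0.0806 0.1771] w 0.055 t 16.9
```

Request:
{"fn": "play_rows", "kwargs": {
  "translation": [
    [0.02, 0.0006, 0],
    [0.04, 0.0009, 0],
    [0.04, 0.0009, 0],
    [0.04, 0.0009, 0],
    [0.04, 0.0009, 0],
    [0.04, 0.0009, 0],
    [0.04, 0.0009, 0],
    [0.027, 0.0003, 0],
    [0, 0, 0],
    [0, 0, 0]
  ],
  "turn": [0, 0, 0, 0, 0, 0, 0, 0, 0, 0]
}}

```text
clock: 17.95
tcp_pos: [0.4464, 0.3636, 0.1746]
tool_rot: [-2.005, -2.418, 0.006]
contact_force: [0.4, -0.8, -0.6]
grip_width: 0.0549
gripper_force: 0.0
```

```bash
python3 jars.py; python3 -c "
from h import *
plan(.4472,.3642,.061,.186)
c=calibration('scene'); im,d=grab_frame('scene'); W=cloud(d,c); m=(np.hypot(W[...,0]-.493,W[...,1]-.081)<.016)&(W[...,2]>.05)
print('cap z',np.percentile(W[m][:,2],[50,90]),m.sum())"
```

```text
0.56 [278. 202.] ((446.98028564453125, 365.4851989746094), 15.894366264343262) 1196
turn -0.002 shift [0.0016 0.0006 0.1145] q6 0.36 F [ 0.3 -0.  -0.2] tcp [0.4471 0.3627 0.1755] w 0.0554 t 18.1Traceback (most recent call last):
  File "<string>", line 5, in <module>
    print('cap z',np.percentile(W[m][:,2],[50,90]),m.sum())
                  ~~~~~~~~~~~~~^^^^^^^^^^^^^^^^^^^
    return _quantile_unchecked(
        a, q, axis, out, overwrite_input, method, keepdims, weights)
    return _ureduce(a,
                    func=_quantile_ureduce_func,
    ...<5 lines>...
                    overwrite_input=overwrite_input,
                    method=method)
    r = func(a, **kwargs)
    result = _quantile(arr,
                       quantiles=q,
    ...<2 lines>...
                       out=out,
                       weights=wgt)
    slices_having_nans = np.isnan(arr[-1, ...])
                                  ~~~^^^^^^^^^
IndexError: index -1 is out of bounds for axis 0 with size 0
```

Request:
{"fn": "play_rows", "kwargs": {
  "translation": [
    [0.002, 0, 0.03],
    [0, 0, 0.04],
    [0, 0, 0.03],
    [0, 0, 0.014],
    [0, 0, 0]
  ],
  "turn": [0, 0, 0, 0, 0]
}}

```text
clock: 18.6
tcp_pos: [0.4461, 0.3638, 0.0604]
tool_rot: [-2.008, -2.414, 0.008]
contact_force: [0.1, 0.7, -0.1]
grip_width: 0.0549
gripper_force: 0.0
```

Request:
{"fn": "play_rows", "kwargs": {
  "translation": [
    [0, 0, 0],
    [0, 0, 0],
    [0, 0, 0],
    [0, 0, 0],
    [0, 0, 0]
  ],
  "turn": [0, 0, 0, 0, 0],
  "gripper": 0.02
}}

```text
clock: 19.1
tcp_pos: [0.4475, 0.3661, 0.0638]
tool_rot: [2.006, 2.417, 0.003]
contact_force: [-0.5, -0.1, 6.9]
grip_width: 0.0328
gripper_force: 30.0
```

Request:
{"fn": "play_rows", "kwargs": {
  "translation": [
    [0, 0, -0.03],
    [0, 0, -0.04],
    [0, 0, -0.03],
    [0, 0, 0],
    [0, 0, 0]
  ],
  "turn": [0, 0, 0, 0, 0]
}}

```text
clock: 19.6
tcp_pos: [0.4468, 0.3658, 0.163]
tool_rot: [2.006, 2.417, 0.001]
contact_force: [0.2, -0.5, -0.7]
grip_width: 0.0328
gripper_force: 30.0
```

```bash
python3 pc.py 0 .160
```

```text
turn -0.001 shift [-0.4126 -0.0068  0.0029] q6 0.37 F [ 0.2 -0.5 -0.7] tcp [0.4468 0.3658 0.163 ] w 0.0328 t 19.6
turn -0.001 shift [-0.4123 -0.0063  0.0021] q6 0.37 F [-0.8 -0.5 -0.2] tcp [0.4463 0.3655 0.1619] w 0.0326 t 19.6
turn -0.001 shift [-0.4122 -0.0061  0.0018] q6 0.37 F [ 0.5 -1.1 -1.2] tcp [0.4462 0.3653 0.1613] w 0.0327 t 19.7
```

Request:
{"fn": "play_rows", "kwargs": {
  "translation": [
    [-0.02, 0, 0],
    [-0.035, -0.0006, 0],
    [-0.035, -0.0006, 0],
    [-0.035, -0.0006, 0],
    [-0.035, -0.0006, 0],
    [-0.035, -0.0006, 0],
    [-0.035, -0.0006, 0],
    [-0.035, -0.0006, 0],
    [-0.035, -0.0006, 0],
    [-0.035, -0.0006, 0],
    [-0.035, -0.0006, 0],
    [-0.03, 0, 0],
    [-0.012, 0, 0.02],
    [0, 0, 0],
    [0, 0, 0]
  ],
  "turn": [0, 0, 0, 0, 0, 0, 0, 0, 0, 0, 0, 0, 0, 0, 0]
}}

```text
clock: 21.25
tcp_pos: [0.516, -0.0398, 0.1418]
tool_rot: [-2.006, -2.414, 0.002]
contact_force: [0.0, -0.3, -1.1]
grip_width: 0.0328
gripper_force: 30.0
```

```bash
python3 pc.py 0 .0695
```

```text
turn -0.002 shift [-0.0012  0.0004  0.0723] q6 -0.41 F [ 0.  -0.3 -1.1] tcp [ 0.516  -0.0398  0.1418] w 0.0328 t 21.2
turn -0.001 shift [-0.0014 -0.0002  0.0729] q6 -0.41 F [-0.9  1.  -0.3] tcp [ 0.5165 -0.0395  0.1424] w 0.0329 t 21.3
turn -0.0 shift [-0.0014 -0.0005  0.0734] q6 -0.41 F [ 0.5  0.7 -1. ] tcp [ 0.5167 -0.0394  0.1429] w 0.0325 t 21.4
```

Request:
{"fn": "play_rows", "kwargs": {
  "translation": [
    [-0.0015, 0, 0.015],
    [0, 0, 0.015],
    [0, 0, 0.006],
    [0, 0, 0.003],
    [0, 0, 0.003],
    [0, 0, 0]
  ],
  "turn": [0, 0, 0, 0, 0, 0]
}}

```text
clock: 22.0
tcp_pos: [0.5175, -0.0416, 0.1011]
tool_rot: [2.006, 2.417, 0.001]
contact_force: [0.3, 0.3, -1.4]
grip_width: 0.0327
gripper_force: 30.0
```

Request:
{"fn": "play_rows", "kwargs": {
  "translation": [
    [0, 0, 0.002],
    [0, 0, 0.002],
    [0, 0, 0]
  ],
  "turn": [0, 0, 0]
}}

```text
clock: 22.3
tcp_pos: [0.5171, -0.0418, 0.0966]
tool_rot: [2.007, 2.417, -0.0]
contact_force: [0.5, -0.6, -0.8]
grip_width: 0.0327
gripper_force: 30.0
```

Request:
{"fn": "play_rows", "kwargs": {
  "translation": [
    [0, 0, 0.002],
    [0, 0, 0.002],
    [0, 0, 0]
  ],
  "turn": [0, 0, 0]
}}

```text
clock: 22.6
tcp_pos: [0.5168, -0.0417, 0.0923]
tool_rot: [-2.006, -2.417, 0.001]
contact_force: [0.2, 0.3, -1.4]
grip_width: 0.0328
gripper_force: 30.0
```

Request:
{"fn": "play_rows", "kwargs": {
  "translation": [
    [0, 0, 0.004],
    [0, 0, 0.004],
    [0, 0, 0.002],
    [0, 0, 0]
  ],
  "turn": [0, 0, 0, 0]
}}

```text
clock: 23.0
tcp_pos: [0.5167, -0.0417, 0.0821]
tool_rot: [-2.006, -2.416, 0.001]
contact_force: [0.1, -0.3, -1.2]
grip_width: 0.0327
gripper_force: 30.0
```

Request:
{"fn": "play_rows", "kwargs": {
  "translation": [
    [0, 0, 0.004],
    [0, 0, 0.003],
    [0, 0, 0.002],
    [0, 0, 0.001],
    [0, 0, 0]
  ],
  "turn": [0, 0, 0, 0, 0]
}}

```text
clock: 23.5
tcp_pos: [0.517, -0.0417, 0.0725]
tool_rot: [-2.007, -2.417, 0.0]
contact_force: [0.2, 1.1, -0.5]
grip_width: 0.0325
gripper_force: 30.0
```

Request:
{"fn": "play_rows", "kwargs": {
  "translation": [
    [0, 0, 0.001],
    [0, 0, 0.001],
    [0, 0, 0]
  ],
  "turn": [0, 0, 0]
}}

```text
clock: 23.8
tcp_pos: [0.5171, -0.0418, 0.0706]
tool_rot: [-2.007, -2.417, 0.0]
contact_force: [-0.1, -1.0, -0.6]
grip_width: 0.033
gripper_force: 30.0
```

Request:
{"fn": "play_rows", "kwargs": {
  "translation": [
    [0, 0, 0.001],
    [0, 0, 0.001],
    [0, 0, 0]
  ],
  "turn": [0, 0, 0]
}}

```text
clock: 24.1
tcp_pos: [0.5173, -0.0419, 0.0698]
tool_rot: [2.006, 2.417, 0.0]
contact_force: [-3.3, -0.1, 9.7]
grip_width: 0.0325
gripper_force: 30.0
```

Request:
{"fn": "play_rows", "kwargs": {
  "translation": [
    [0, 0, 0],
    [0, 0, 0],
    [0, 0, 0],
    [0, 0, 0],
    [0, 0, -0.03],
    [0, 0, -0.04],
    [0, 0, -0.04],
    [0, 0, 0]
  ],
  "turn": [0, 0, 0, 0, 0, 0, 0, 0],
  "gripper": 0.055
}}

```text
clock: 24.9
tcp_pos: [0.5199, -0.0423, 0.1839]
tool_rot: [2.001, 2.41, 0.007]
contact_force: [0.6, 0.1, 0.9]
grip_width: 0.0551
gripper_force: 0.0
```

```bash
python3 jars.py; python3 -c "
from h import *
print(cell(0)); plan(.6905,.1405,.18,.186)
W=np.load('top.npy'); im=cv2.imread('pics/top0.png')
m=(W[...,1]>.17)&(W[...,1]<.3)&(W[...,0]>.55)&(W[...,2]>.03); print(W[m].min(0),W[m].max(0))
"
```

```text
0.86 [272. 202.] ((516.363525390625, -42.583457946777344), 16.039043426513672) 1198
0.75 [272.  47.] ((492.36151123046875, 80.41167449951172), 15.972115516662598) 1737
0.63 [477. 116.] ((677.184326171875, 63.30241394042969), 16.52213478088379) 1571
0.62 [517.  26.] ((688.4594116210938, 137.76852416992188), 15.6965913772583) 1221
(np.float64(0.5164356092681434), np.float64(-0.040891666831401476))
turn -0.001 shift [ 0.1471  0.2039 -0.0006] q6 -0.41 F [-1.1  0.2 -0.1] tcp [ 0.5173 -0.0418  0.1792] w 0.0548 t 25.0
[0.5982409  0.17007039 0.03004521] [0.92536364 0.29996818 0.55860421]
```

```bash
python3 -c "
from h import *
for n in ['top','scene']:
  W=np.load(n+'.npy')
  for a in np.arange(.55,.95,.05):
    m=(W[...,0]>=a)&(W[...,0]<a+.05)&(W[...,1]>.02)&(W[...,1]<.5)&(W[...,2]>.08)
    print(n,round(a,2),m.sum(),np.percentile(W[m][:,1],[0.5,10]).round(3) if m.sum()>5 else '',W[m][:,2].max() if m.any() else '')
"
```

```text
top 0.55 264 [0.233 0.266] 0.3811316282656938
top 0.6 4598 [0.233 0.264] 0.4180061150046758
top 0.65 3435 [0.233 0.258] 0.41851477381081076
top 0.7 3439 [0.233 0.253] 0.4187537616561764
top 0.75 3463 [0.023 0.245] 0.4180225582952764
top 0.8 2674 [0.036 0.245] 0.4765220992396873
top 0.85 4454 [0.021 0.051] 0.5864061767194272
top 0.9 15923 [0.022 0.069] 0.5657101439684008
scene 0.55 543 [0.236 0.278] 0.3802055116713664
scene 0.6 14776 [0.236 0.305] 0.4152075607131196
scene 0.65 6274 [0.234 0.299] 0.4151009519281454
scene 0.7 5153 [0.234 0.294] 0.41542212394121136
scene 0.75 3958 [0.189 0.287] 0.4150980001482573
scene 0.8 2138 [0.034 0.281] 0.47198176609510245
scene 0.85 2938 [0.022 0.051] 0.5814828591692529
scene 0.9 21007 [0.022 0.058] 0.601613818629209
```

Request:
{"fn": "play_rows", "kwargs": {
  "translation": [
    [0.01, 0.014, 0],
    [0.0175, 0.0242, 0],
    [0.0175, 0.0242, 0],
    [0.0175, 0.0242, 0],
    [0.0175, 0.0242, 0],
    [0.0175, 0.0242, 0],
    [0.0175, 0.0242, 0],
    [0.0175, 0.0242, 0],
    [0.0145, 0.0205, 0],
    [0, 0, 0],
    [0, 0, 0]
  ],
  "turn": [0, 0, 0, 0, 0, 0, 0, 0, 0, 0, 0]
}}

```text
clock: 26.1
tcp_pos: [0.6895, 0.1403, 0.176]
tool_rot: [-2.004, -2.416, 0.005]
contact_force: [-0.4, -0.2, -0.5]
grip_width: 0.0551
gripper_force: 0.0
```

```bash
python3 jars.py; python3 -c "
from h import *
plan(.6905,.1405,.061,.186)
"
```

```text
0.93 [ 46. 228.] ((493.0302429199219, 81.453125), 16.007625579833984) 1334
0.71 [253. 260.] ((677.4210205078125, 109.50247192382812), 61.799705505371094) 338
0.66 [278. 208.] ((690.800048828125, 141.5502166748047), 15.925006866455078) 1172
turn -0.002 shift [0.0009 0.0014 0.1164] q6 -0.09 F [0.3 0.1 0.7] tcp [0.6896 0.1394 0.1774] w 0.0545 t 26.2
```

Request:
{"fn": "play_rows", "kwargs": {
  "translation": [
    [0.0015, 0.0015, 0.03],
    [0, 0, 0.04],
    [0, 0, 0.03],
    [0, 0, 0.016],
    [0, 0, 0]
  ],
  "turn": [0, 0, 0, 0, 0]
}}

```text
clock: 26.7
tcp_pos: [0.69, 0.1411, 0.0602]
tool_rot: [-2.006, -2.414, 0.006]
contact_force: [0.5, 0.3, 0.4]
grip_width: 0.0549
gripper_force: 0.0
```

Request:
{"fn": "play_rows", "kwargs": {
  "translation": [
    [0, 0, 0],
    [0, 0, 0],
    [0, 0, 0],
    [0, 0, 0],
    [0, 0, 0]
  ],
  "turn": [0, 0, 0, 0, 0],
  "gripper": 0.02
}}

```text
clock: 27.2
tcp_pos: [0.6925, 0.1421, 0.0645]
tool_rot: [2.005, 2.416, 0.003]
contact_force: [-1.7, -0.2, 7.7]
grip_width: 0.033
gripper_force: 30.0
```

Request:
{"fn": "play_rows", "kwargs": {
  "translation": [
    [0, 0, -0.03],
    [0, 0, -0.04],
    [0, 0, -0.03],
    [0, 0, 0],
    [0, 0, 0]
  ],
  "turn": [0, 0, 0, 0, 0]
}}

```text
clock: 27.7
tcp_pos: [0.6918, 0.1421, 0.1632]
tool_rot: [2.006, 2.417, 0.001]
contact_force: [-0.5, -0.6, -1.6]
grip_width: 0.0324
gripper_force: 30.0
```

```bash
python3 pc.py 4 .140
```

```text
turn -0.001 shift [-0.0854 -0.1361  0.0231] q6 -0.09 F [-0.5 -0.6 -1.6] tcp [0.6918 0.1421 0.1632] w 0.0324 t 27.7
turn -0.001 shift [-0.0855 -0.1354  0.022 ] q6 -0.09 F [ 1.   0.2 -1.5] tcp [0.6911 0.142  0.1617] w 0.0327 t 27.8
turn -0.001 shift [-0.0855 -0.1351  0.0213] q6 -0.09 F [ 0.6 -0.5 -0.5] tcp [0.6908 0.142  0.1609] w 0.0326 t 27.8
```

Request:
{"fn": "play_rows", "kwargs": {
  "translation": [
    [-0.01, -0.016, 0],
    [-0.02, -0.031, 0],
    [-0.02, -0.031, 0],
    [-0.02, -0.031, 0],
    [-0.0155, -0.026, 0.01],
    [0, 0, 0.01],
    [0, 0, 0],
    [0, 0, 0]
  ],
  "turn": [0, 0, 0, 0, 0, 0, 0, 0]
}}

```text
clock: 28.65
tcp_pos: [0.5753, 0.0337, 0.1421]
tool_rot: [-2.006, -2.417, 0.0]
contact_force: [0.2, 1.2, -0.3]
grip_width: 0.033
gripper_force: 30.0
```

```bash
python3 pc.py 4 .0695
```

```text
turn -0.001 shift [-0.0004 -0.0015  0.0726] q6 -0.26 F [ 0.2  1.2 -0.3] tcp [0.5753 0.0337 0.1421] w 0.033 t 28.6
turn -0.0 shift [-0.0005 -0.0019  0.0729] q6 -0.26 F [ 0.9 -0.8  0.2] tcp [0.5755 0.0338 0.1424] w 0.0326 t 28.7
turn -0.0 shift [-0.0005 -0.002   0.0732] q6 -0.26 F [ 0.4 -0.1 -0.3] tcp [0.5756 0.0338 0.1427] w 0.0327 t 28.8
```

Request:
{"fn": "play_rows", "kwargs": {
  "translation": [
    [-0.0005, -0.002, 0.015],
    [0, 0, 0.015],
    [0, 0, 0.005],
    [0, 0, 0.003],
    [0, 0, 0]
  ],
  "turn": [0, 0, 0, 0, 0]
}}

```text
clock: 29.3
tcp_pos: [0.5731, 0.0325, 0.105]
tool_rot: [2.006, 2.417, 0.0]
contact_force: [-0.5, 0.1, 1.2]
grip_width: 0.0327
gripper_force: 30.0
```

Request:
{"fn": "play_rows", "kwargs": {
  "translation": [
    [0, 0, 0.002],
    [0, 0, 0.002],
    [0, 0, 0]
  ],
  "turn": [0, 0, 0]
}}

```text
clock: 29.6
tcp_pos: [0.5737, 0.0323, 0.101]
tool_rot: [2.006, 2.416, 0.002]
contact_force: [1.2, 0.0, -0.4]
grip_width: 0.0329
gripper_force: 30.0
```

Request:
{"fn": "play_rows", "kwargs": {
  "translation": [
    [0, 0, 0.002],
    [0, 0, 0.002],
    [0, 0, 0]
  ],
  "turn": [0, 0, 0]
}}

```text
clock: 29.9
tcp_pos: [0.5726, 0.0322, 0.0962]
tool_rot: [-2.006, -2.417, 0.001]
contact_force: [-0.0, -0.5, -0.7]
grip_width: 0.033
gripper_force: 30.0
```

Request:
{"fn": "play_rows", "kwargs": {
  "translation": [
    [0, 0, 0.002],
    [0, 0, 0.002],
    [0, 0, 0]
  ],
  "turn": [0, 0, 0]
}}

```text
clock: 30.2
tcp_pos: [0.5725, 0.0323, 0.0922]
tool_rot: [-2.006, -2.417, 0.001]
contact_force: [0.6, -0.3, -0.5]
grip_width: 0.0326
gripper_force: 30.0
```

Foot is past tin height with no contact, so cell 4 is empty. Lower to the floor.

Request:
{"fn": "play_rows", "kwargs": {
  "translation": [
    [0, 0, 0.004],
    [0, 0, 0.004],
    [0, 0, 0.004],
    [0, 0, 0.003],
    [0, 0, 0.002],
    [0, 0, 0.002],
    [0, 0, 0.001],
    [0, 0, 0]
  ],
  "turn": [0, 0, 0, 0, 0, 0, 0, 0]
}}

```text
clock: 31.0
tcp_pos: [0.5728, 0.0323, 0.0725]
tool_rot: [-2.007, -2.417, 0.0]
contact_force: [-0.0, -0.6, -1.1]
grip_width: 0.0328
gripper_force: 30.0
```

Request:
{"fn": "play_rows", "kwargs": {
  "translation": [
    [0, 0, 0.001],
    [0, 0, 0.001],
    [0, 0, 0]
  ],
  "turn": [0, 0, 0]
}}

```text
clock: 31.3
tcp_pos: [0.5729, 0.0323, 0.0707]
tool_rot: [2.007, 2.417, 0.0]
contact_force: [0.0, 0.6, -1.0]
grip_width: 0.0324
gripper_force: 30.0
```

Request:
{"fn": "play_rows", "kwargs": {
  "translation": [
    [0, 0, 0.001],
    [0, 0, 0.0005],
    [0, 0, 0]
  ],
  "turn": [0, 0, 0]
}}

```text
clock: 31.6
tcp_pos: [0.573, 0.0322, 0.0704]
tool_rot: [2.006, 2.417, 0.0]
contact_force: [-3.4, -0.1, 8.7]
grip_width: 0.0326
gripper_force: 30.1
```

Request:
{"fn": "play_rows", "kwargs": {
  "translation": [
    [0, 0, 0],
    [0, 0, 0],
    [0, 0, 0],
    [0, 0, 0],
    [0, 0, -0.03],
    [0, 0, -0.04],
    [0, 0, -0.04],
    [0, 0, 0]
  ],
  "turn": [0, 0, 0, 0, 0, 0, 0, 0],
  "gripper": 0.055
}}

```text
clock: 32.4
tcp_pos: [0.5758, 0.0321, 0.1849]
tool_rot: [2.001, 2.41, 0.01]
contact_force: [-0.2, -0.3, 0.9]
grip_width: 0.0551
gripper_force: 0.0
```

```bash
python3 -c "
from h import *
a=.1855; k=(.5394-.02*np.cos(a)+.143*np.sin(a),.0265-.02*np.sin(a)-.143*np.cos(a)); print(k)
plan(k[0],k[1]-.0,.20,.186)"
```

```text
(np.float64(0.546117747855452), np.float64(-0.11773547366632997))
turn -0.001 shift [-0.1418 -0.0567 -0.0152] q6 -0.26 F [-0.2 -0.3  0.9] tcp [0.5758 0.0321 0.1849] w 0.0551 t 32.4
```

Request:
{"fn": "play_rows", "kwargs": {
  "translation": [
    [-0.02, -0.007, -0.01],
    [-0.03, -0.012, -0.01],
    [-0.03, -0.012, 0],
    [-0.03, -0.012, 0],
    [-0.02, -0.008, 0],
    [-0.012, -0.004, 0],
    [0, 0, 0],
    [0, 0, 0]
  ],
  "turn": [0, 0, 0, 0, 0, 0, 0, 0]
}}

```text
clock: 33.2
tcp_pos: [0.545, -0.1168, 0.1989]
tool_rot: [-2.006, -2.417, -0.0]
contact_force: [-0.4, -0.2, -0.1]
grip_width: 0.0548
gripper_force: 0.0
```

Run:
```python
from h import *
c=calibration("wrist"); im,d=grab_frame("wrist"); cv2.imwrite("pics/w3.png",im); W=cloud(d,c)
for r in regions_of("jar_0","wrist")[:5]:
    p=W[r["pixels"]&(d>0)]; print("jar",np.round(r["xy"]),p[:,2].max().round(3),np.percentile(p[:,2],80).round(4),cv2.minEnclosingCircle(p[p[:,2]>.065][:,:2].astype(np.float32)*1000) if (p[:,2]>.065).any() else "")
for i in (0,2,4): print(i,np.round(cell(i),4))
m=(abs(W[...,0]-.546)<.04)&(abs(W[...,1]+.118)<.04)&(W[...,2]>.066)&(W[...,2]<.09)
p=W[m]; print("knob",len(p),cv2.minAreaRect(p[:,:2].astype(np.float32)*1000),p[:,2].max())
plan(.5461,-.1177,.2)
```

```text
jar [259. 113.] 0.076 0.0742 ((516.5841674804688, -42.5281867980957), 15.907071113586426)
jar [468.  22.] 0.07 0.0678 ((677.3714599609375, 62.86021041870117), 16.33662223815918)
jar [344.  33.] 0.076 0.0741 ((571.0309448242188, 31.236101150512695), 16.033750534057617)
0 [ 0.5164 -0.0409]
2 [0.4936 0.081 ]
4 [0.5738 0.033 ]
knob 893 ((547.5946044921875, -117.76795196533203), (45.604026794433594, 14.70988941192627), 11.67235279083252) 0.07777077364595661
turn 0 shift [-0.0016  0.0007 -0.001 ] q6 -0.53 F [ 0.1  0.8 -1.1] tcp [ 0.5451 -0.1163  0.199 ] w 0.0548 t 33.3
```

View pics/w3.png

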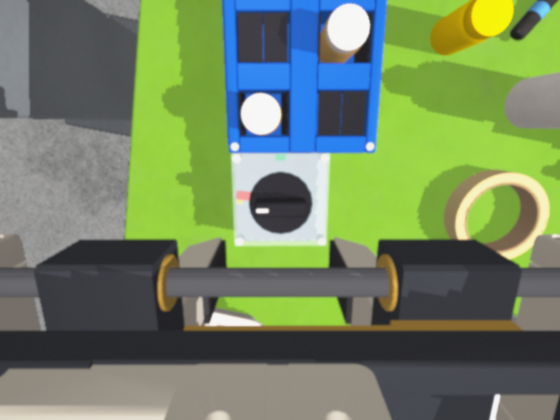

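The wrist view shows jars down in cells 0 at (262,113) and 4 at (347,28). The knob bar lies along crate x at (280,205), with the red arm at the yellow (left) side. Next I turn the gripper across the bar.

Request:
{"fn": "play_rows", "kwargs": {
  "translation": [
    [0, 0, 0],
    [0, 0, 0],
    [0, 0, 0],
    [0, 0, 0],
    [0, 0, 0],
    [0, 0, 0],
    [0, 0, 0],
    [0, 0, 0],
    [0, 0, 0],
    [0, 0, 0],
    [0, 0, 0],
    [0, 0, 0],
    [0, 0, 0]
  ],
  "turn": [-0.1323, -0.1323, -0.1323, -0.1323, -0.1323, -0.1323, -0.1323, -0.1323, -0.1323, -0.1323, -0.1323, -0.1323, 0],
  "gripper": 0.05
}}

```text
clock: 34.6
tcp_pos: [0.5451, -0.1163, 0.1992]
tool_rot: [-0.321, 3.125, 0.0]
contact_force: [-0.4, 0.0, -0.0]
grip_width: 0.0499
gripper_force: 0.0
```

Run:
```python
from h import *
plan(.5468,-.1177,.073,1.774)
for n in ["top"]:
    c=calibration(n); im,d=grab_frame(n); W=cloud(d,c)
    for i in (0,2,4):
        x,y=cell(i); m=(np.hypot(W[...,0]-x,W[...,1]-y)<.014)&(W[...,2]<.1); print(i,m.sum(),np.median(W[m][:,2]) if m.any() else "")
plan(.5468,-.1177,.073,1.774)
```

```text
turn 0.001 shift [-0.0014 -0.0017  0.1262] q6 -2.12 F [-0.4  0.  -0. ] tcp [ 0.5451 -0.1163  0.1992] w 0.0499 t 34.6
0 2 0.06335353174954388
2 95 0.0740134850580541
4 82 0.07436713627398762
turn -0.003 shift [-0.0014 -0.0015  0.1262] q6 -2.12 F [ 0.1 -1.1 -0.3] tcp [ 0.5451 -0.1165  0.1992] w 0.05 t 34.6
```

All three jars are fully down, with caps at z 0.074. Descend on the knob.

Request:
{"fn": "play_rows", "kwargs": {
  "translation": [
    [-0.0014, -0.0016, 0.03],
    [0, 0, 0.04],
    [0, 0, 0.03],
    [0, 0, 0.015],
    [0, 0, 0.01],
    [0, 0, 0]
  ],
  "turn": [0, 0, 0, 0, 0, 0]
}}

```text
clock: 35.25
tcp_pos: [0.5461, -0.1182, 0.0731]
tool_rot: [0.314, -3.124, -0.001]
contact_force: [0.5, 0.8, 0.3]
grip_width: 0.0503
gripper_force: 0.0
```

Request:
{"fn": "play_rows", "kwargs": {
  "translation": [
    [0, 0, 0],
    [0, 0, 0],
    [0, 0, 0],
    [0, 0, 0],
    [0, 0, 0],
    [0, 0, 0],
    [0, 0, 0]
  ],
  "turn": [0, 0, 0, 0, 0, 0, 0],
  "gripper": 0.0
}}

```text
clock: 35.95
tcp_pos: [0.5468, -0.1191, 0.0744]
tool_rot: [-0.316, 3.125, -0.001]
contact_force: [0.5, -1.5, 0.1]
grip_width: 0.014
gripper_force: 30.0
```

Request:
{"fn": "play_rows", "kwargs": {
  "translation": [
    [0, 0, 0.002],
    [0, 0, 0.002],
    [0, 0, 0]
  ],
  "turn": [0, 0, 0]
}}

```text
clock: 36.25
tcp_pos: [0.5469, -0.1191, 0.0705]
tool_rot: [-0.316, 3.125, -0.001]
contact_force: [0.3, -2.8, 3.5]
grip_width: 0.0138
gripper_force: 30.0
```

Request:
{"fn": "play_rows", "kwargs": {
  "translation": [
    [0, 0, 0.001],
    [0, 0, 0]
  ],
  "turn": [0, 0]
}}

```text
clock: 36.45
tcp_pos: [0.547, -0.1191, 0.0702]
tool_rot: [-0.316, 3.124, -0.002]
contact_force: [-1.6, -1.8, 9.3]
grip_width: 0.0139
gripper_force: 30.0
```

Request:
{"fn": "play_rows", "kwargs": {
  "translation": [
    [0, 0, 0.0005],
    [0, 0, 0]
  ],
  "turn": [0, 0]
}}

```text
clock: 36.65
tcp_pos: [0.547, -0.1191, 0.0701]
tool_rot: [-0.316, 3.124, -0.002]
contact_force: [-3.0, -2.0, 13.2]
grip_width: 0.0139
gripper_force: 30.0
```

Request:
{"fn": "play_rows", "kwargs": {
  "translation": [
    [0, 0, 0],
    [0, 0, 0],
    [0, 0, 0],
    [0, 0, 0],
    [0, 0, 0]
  ],
  "turn": [0.08, 0.08, 0.08, 0.08, 0.08]
}}

```text
clock: 37.15
tcp_pos: [0.547, -0.1187, 0.0701]
tool_rot: [0.316, 3.124, -0.001]
contact_force: [-1.7, 0.0, 12.8]
grip_width: 0.0138
gripper_force: 30.0
```

Request:
{"fn": "play_rows", "kwargs": {
  "translation": [
    [0, 0, 0],
    [0, 0, 0],
    [0, 0, 0],
    [0, 0, 0],
    [0, 0, 0]
  ],
  "turn": [0.08, 0.08, 0.08, 0.08, 0.08]
}}

```text
clock: 37.65
tcp_pos: [0.5472, -0.1183, 0.0701]
tool_rot: [0.93, 2.999, 0.001]
contact_force: [-2.1, 1.3, 12.4]
grip_width: 0.014
gripper_force: 30.0
```

Request:
{"fn": "play_rows", "kwargs": {
  "translation": [
    [0, 0, 0],
    [0, 0, 0],
    [0, 0, 0],
    [0, 0, 0],
    [0, 0, 0],
    [0, 0, 0],
    [0, 0, 0],
    [0, 0, 0]
  ],
  "turn": [0.08, 0.08, 0.08, 0.08, 0.08, 0.08, 0.08, 0.08]
}}

```text
clock: 38.45
tcp_pos: [0.5478, -0.1181, 0.0702]
tool_rot: [1.826, 2.554, 0.003]
contact_force: [0.3, 2.7, 12.3]
grip_width: 0.0137
gripper_force: 30.0
```

```bash
python3 -c "
from h import *
for k in range(3):
  s=state(); print(s['moment'],s['contact_force'],s['joint_pos'][5]); grab_frame('wrist')"
```

```text
[ 0.48053371 -0.26922024  0.19432922] [ 0.34367508  2.66195837 12.26509505] -0.6802076190643737
[ 0.43214324 -0.13079516 -0.0302912 ] [ 0.30948576  2.57257662 12.11889649] -0.6758286308204989
[ 0.43991137 -0.17404057 -0.01292133] [ 0.05191378  1.85277125 11.22166054] -0.6810744868319364
```

Request:
{"fn": "play_rows", "kwargs": {
  "translation": [
    [0, 0, 0],
    [0, 0, 0],
    [0, 0, 0]
  ],
  "turn": [0.05, 0.05, 0.0]
}}

```text
clock: 38.9
tcp_pos: [0.5479, -0.1181, 0.0702]
tool_rot: [1.949, 2.461, 0.004]
contact_force: [0.7, 2.2, 11.9]
grip_width: 0.0138
gripper_force: 30.0
```

```bash
python3 -c "
from h import *
for k in range(3):
  s=state(); print(s['moment'],s['contact_force'],s['joint_pos'][5]); grab_frame('wrist')"
```

```text
[ 0.40085565 -0.28910311 -0.02787888] [ 0.73160495  2.17477196 11.91729046] -0.5819695777091399
[ 0.48644567 -0.21918888 -0.00976622] [ 1.17689472  1.68531515 11.74159298] -0.5830050414057028
[ 0.46532098 -0.22259183  0.00271211] [ 1.26994167  2.11435073 10.50647359] -0.5832756974644252
```

Request:
{"fn": "play_rows", "kwargs": {
  "translation": [
    [0, 0, 0],
    [0, 0, 0],
    [0, 0, 0],
    [0, 0, 0]
  ],
  "turn": [0.05, 0.05, 0.05, 0]
}}

```text
clock: 39.45
tcp_pos: [0.548, -0.1181, 0.0702]
tool_rot: [2.128, 2.308, 0.004]
contact_force: [0.3, 2.0, 10.3]
grip_width: 0.0137
gripper_force: 30.0
```

```bash
python3 -c "
from h import *
s=state(); print(s['moment'],s['contact_force'],s['joint_pos'][5])"
```

```text
[ 0.42122144 -0.32050406 -0.03010856] [ 0.32669365  1.95604825 10.30373586] -0.43196536586076345
```

Request:
{"fn": "play_rows", "kwargs": {
  "translation": [
    [0, 0, -0.004],
    [0, 0, 0]
  ],
  "turn": [0, 0]
}}

```text
clock: 39.65
tcp_pos: [0.5477, -0.1181, 0.0733]
tool_rot: [2.127, 2.31, 0.003]
contact_force: [5.2, 2.6, 1.0]
grip_width: 0.0141
gripper_force: 30.0
```

Request:
{"fn": "play_rows", "kwargs": {
  "translation": [
    [0, 0, 0],
    [0, 0, 0],
    [0, 0, 0],
    [0, 0, 0],
    [0, 0, -0.03],
    [0, 0, -0.04],
    [0, 0, -0.04],
    [0, 0, -0.02],
    [0, 0, 0],
    [0, 0, 0]
  ],
  "turn": [0, 0, 0, 0, 0, 0, 0, 0, 0, 0],
  "gripper": 0.05
}}

```text
clock: 40.65
tcp_pos: [0.5462, -0.1187, 0.2023]
tool_rot: [-2.128, -2.311, 0.001]
contact_force: [-0.2, 0.3, -0.5]
grip_width: 0.05
gripper_force: 0.0
```

Run:
```python
from h import *
im,d=grab_frame("wrist"); cv2.imwrite("pics/w4.png",im)
```

```text
(no output)
```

View pics/w4.png

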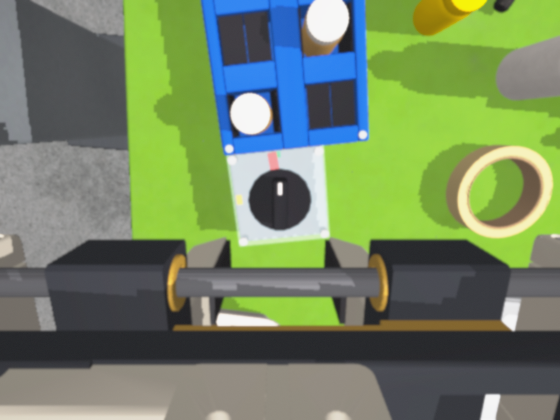

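The red arm has moved from the yellow side to the top, at (273,160), next to the green mark. I'll measure its angle.

Run:
```python
from h import *
def red(im,W):
    h=cv2.cvtColor(im,cv2.COLOR_BGR2HSV); a=.1855
    k=np.array([.5461,-.1177]); near=np.hypot(W[...,0]-k[0],W[...,1]-k[1])<.05
    for nm,m in [("red",((h[...,0]<8)|(h[...,0]>172))&(h[...,1]>70)),("green",(h[...,0]>55)&(h[...,0]<90)&(h[...,1]>60)),("yellow",(h[...,0]>20)&(h[...,0]<35)&(h[...,1]>60))]:
        m=m&near&(W[...,2]>.03)&(W[...,2]<.06); p=W[m]
        if len(p)<4: print(nm,len(p)); continue
        q=(p[:,:2]-k)@np.array([[np.cos(a),-np.sin(a)],[np.sin(a),np.cos(a)]])
        ang=np.arctan2(q[:,1],-q[:,0]); # 0 toward -x, pi/2 toward +y
        print(nm,len(p),"ang",ang.mean().round(3),ang.min().round(3),ang.max().round(3),"xyz",np.r_[q.mean(0),p[:,2].mean()].round(4), "line",cv2.fitLine(q.astype(np.float32),2,0,.01,.01).ravel().round(3))
c=calibration("wrist"); im,d=grab_frame("wrist"); print("now"); red(im,cloud(d,c))
cv2.imwrite("pics/crop.png",cv2.resize(im[130:250,210:350],None,fx=5,fy=5,interpolation=cv2.INTER_CUBIC))
print("before (top)"); red(cv2.imread("pics/top0.png"),np.load("top.npy"))
print("before (scene)"); red(cv2.imread("pics/scene0.png"),np.load("scene.npy"))
```

```text
now
red 133 ang 1.53 1.413 1.648 xyz [-0.0014  0.0347  0.0429] line [ 0.046 -0.999 -0.001  0.035]
green 8 ang 1.68 1.655 1.7 xyz [0.0045 0.0415 0.0418] line [ 0.119 -0.993  0.005  0.041]
yellow 40 ang 0.035 -0.07 0.138 xyz [-0.0385  0.0013  0.0415] line [ 0.088 -0.996 -0.039  0.001]
before (top)
red 8 ang 0.094 0.03 0.16 xyz [-0.0327  0.003   0.044 ] line [ 1.    -0.028 -0.033  0.003]
green 0
yellow 0
before (scene)
red 20 ang 0.254 0.067 0.443 xyz [-0.0317  0.008   0.0433] line [ 1.    -0.006 -0.032  0.008]
green 0
yellow 0
```

View pics/crop.png

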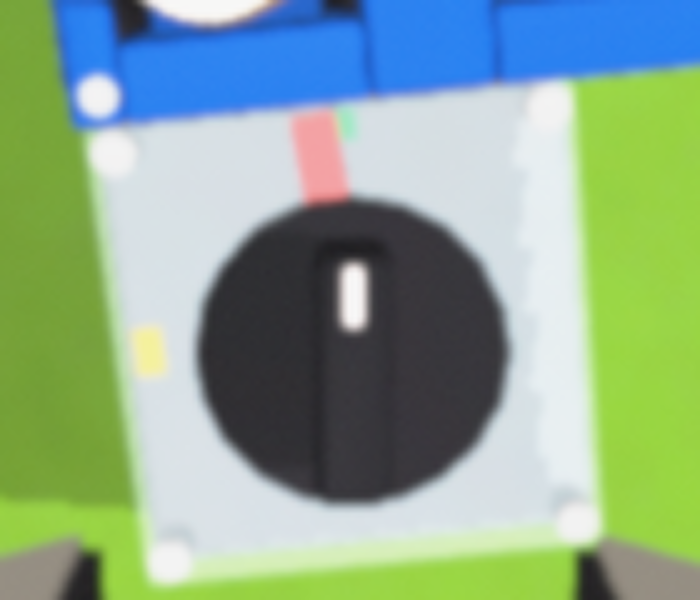

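The arm measures about 1.5 rad, which is the stop, and it covers the green mark. Last check before handing in is the brush, tray and jars.

Run:
```python
from h import *
n="top"; c=calibration(n); im,d=grab_frame(n); cv2.imwrite("pics/topE.png",cv2.resize(im[130:330,100:500],None,fx=2,fy=2)); W=cloud(d,c)
for t in ["tray","brush","jar_0"]:
    for r in regions_of(t,n)[:4]:
        p=W[r["pixels"]&(d>0)]; print(t,round(r["conf"],2),np.percentile(p,[2,50,98],0).round(3).tolist())
print(state()["contact_force"],state()["tcp_pos"])
```

```text
tray 0.9 [[0.384, -0.497, -0.004], [0.48, -0.388, 0.005], [0.562, -0.253, 0.052]]
tray 0.55 [[0.459, -0.468, 0.003], [0.471, -0.367, 0.014], [0.484, -0.285, 0.02]]
brush 0.85 [[0.46, -0.467, 0.006], [0.47, -0.364, 0.014], [0.482, -0.286, 0.02]]
brush 0.48 [[0.465, -0.094, 0.006], [0.54, 0.029, 0.043], [0.612, 0.119, 0.05]]
jar_0 0.69 [[0.476, 0.064, 0.033], [0.489, 0.077, 0.073], [0.505, 0.092, 0.078]]
jar_0 0.66 [[0.66, 0.045, -0.0], [0.672, 0.06, 0.065], [0.702, 0.076, 0.072]]
jar_0 0.59 [[0.463, -0.096, 0.001], [0.541, 0.029, 0.043], [0.614, 0.122, 0.057]]
jar_0 0.54 [[0.555, 0.014, 0.026], [0.568, 0.028, 0.073], [0.586, 0.044, 0.08]]
[ 0.09332013 -0.17561775 -0.15024522] [ 0.54620245 -0.11858476  0.20163576]
```

View pics/topE.png

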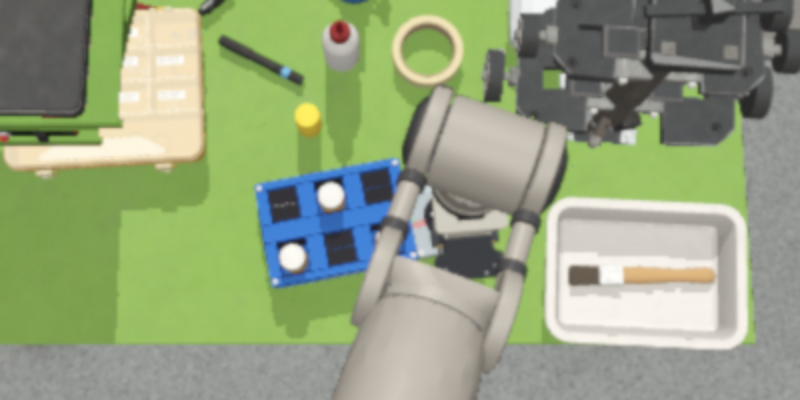

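The top view shows the brush flat in the tray at (640,275), jars in cells at (330,197) and (292,258), and the third jar under the arm. The bottle and tape are where they were, and no amber jar is left on the bench.

```bash
python3 -c "
from plant import *
print(sign_off())"
```

```text
the job is handed in; nothing more can be done
None
```

I handed the job in with the brush in the tray, the three jars fully down in cells 0, 2 and 4, and the lock arm measured at about 1.5 rad on the green mark; the oil bottle and tape roll were left where they were, and sign-off returned no verdict.

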